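Centre the printed figurine on the scanner turntable

ROBOT

A 6-joint arm with a two-finger parallel gripper is mounted at the origin on the work surface. World frame = base frame: x ahead of the robot, y to its left, z up, the work surface at z = 0. Lengths are in m, angles in rad, forces in N, time in s.
With the tool pointing down it reaches from about 0.3 to 0.75 m from the base axis. Payload 8.5 kg.
Tool frame: the origin (TCP) lies at the very end of the fingers, on their centre line; the grasp point (between the pads) lies 19 mm behind it (r.tcp_to_grasp is the x of the grasp point in the tool frame, in m); x points along the fingers, y is the direction in which the jaws open and shut, and the axes are right-handed (so a half turn about x gives the same grasp; the last joint's range is limited). The gripper opens to 88 mm and grips with 3 to 60 N. Pads are 18 mm wide; open, the fingers measure 123 mm over their backs; the gripper's body (75 mm by 187 mm) begins 45 mm behind the grasp point.
Start: joints at [-1.417, 0.381, 1.297, -0, 1.464, -0.215], TCP at [0.198, -0.513, 0.239] pointing down, gripper open.
Joint ranges: [-3.11, 3.11], [-0.89, 2.33], [0.22, 2.48], [-1.42, 4.56], [0.17, 2.85], [-2.88, 2.88]. Speed limits (rad/s): [2.39, 2.39, 3.14, 3.14, 3.14, 3.14].

INTERFACE

Orientations are given as a rotation vector (axis times angle).
In Python, from station import state, viewer, order, r gives the robot as it stands. The module is installed in compiled form; this text tells all that it offers.
- The arm moves only by the shell command python3 -m crank 'ROWS' [OPENING] [FORCE]. ROWS is JSON, a list of rows, each an object of numbers: "tx", "ty", "tz": the shift along the tool's x, y, z in cm; "turn": the turn about the tool's x in rad. A call has 1 to 20 rows; each row is the pose to reach, as a shift and turn from the pose commanded when the call began, along the tool's axes at that moment; what a row does not reach only later rows make up. A row lasts 1/10 s, in which the tool goes at most 50 mm and 8.59 degrees, less where a joint would pass 70% of its speed; a pose out of reach is approached as far as the arm can. A call with a gripper value outside its range is refused whole. OPENING is the closure, from 0 (fully open) to 1 (shut), set as the call begins (- or left out, the last holds). The fingers move at their own pace and stop on an object; FORCE is the grip in N (left out, the last holds). Time passes only in rows, so rows that repeat a pose let the fingers close. It gives the time, the measured TCP pose, the force and the opening at its end, in the units of the state.
- state(): the state, without advancing time (a new reading comes with each control period).
- viewer.get_image(name): name is "scene" or "top" or "wrist"; returns the picture (400x640x3 uint8, red, green, blue); there is no depth.
- viewer.calibration(name): a dict with "fov_y" (degrees; the focal length in pixels is half the picture's height over the tangent of half this angle, whatever the lens; pixels are square), "cx", "cy" (the principal point, pixels), "position" and "attitude" of the camera in the world; the wrist camera has in their place "T_tool_cam" (4x4, takes a point from camera to tool coordinates, whose origin is the TCP and whose axes are the tool frame's). Camera axes: x right, y down, z forward; pixel columns grow to the right and rows downward; lengths in m; the calibration is good to about 2 mm. A picture is of the moment at which its call begins: read the wrist's pose just before it. calibration takes no time and is no camera call.
- order.finish_job(): hands the job in, once; it reports no verdict.
The state is a dict: "time": time; "joint_positions": joint angles; "qd": joint speeds; "joint_torque": joint torques, N m; "ee_pos": TCP position; "tool_rot": TCP orientation; "contact_force": force on the tool from outside, world axes, zero at the start; "torque": the same for the moment, N m; "width": finger opening in m.
Only numpy, scipy, OpenCV 4.12 (cv2) and the standard library are available. Lean on these libraries where they do the work, as an engineer would, in place of code of your own. Each camera call takes 0.05 s, during which the arm holds its last target. There are 200 camera calls.

TASK

Get the printed robot figurine ready for scanning: with light taps of the fingertips low on its wobbly pedestal, nudge it to the middle of the little turntable until the pedestal stands inside the smallest ring. Only push it: do not grip it, pick it up or tip it over, leave it standing upright and leave everything else on the bench as it is.

Things in the scene. Friction and masses are not known exactly. Their poses are not given: they have to be found in the camera images.
- figurine: Light grey printed robot figurine, rigid, 58 mm tall, 24 to 42 g. Origin: centre of its underside, z up. Its round pedestal has a flat underside only 22 mm across, flares to 32 mm diameter at 4 mm height and is a straight 32 mm cylinder from 4 to 12 mm; legs, body and head above lie within 28 mm diameter. Pushed on the pedestal it slides; pushed higher or hit hard it topples (friction 0.5 to 0.7).
- platter: The turntable's black round platter, 110 mm diameter, 10 mm thick, flat top; it cannot turn or move. Origin on its axis at its underside, z up: the top is 10 mm above it, 38 mm above the bench. White lines on the top: the smallest ring, 44 mm in diameter, round the centre; a second ring, 72 mm; a scale of ticks at the rim.
- turntable: The fixed grey round housing under the platter, 100 mm diameter, 26 mm high, with a 15 mm high key pad sticking out on its -x side. Origin at the centre of its underside on the bench.
- scanner: Bystander, fixed: scanner bar, 150 mm wide, on a round stand, 165 mm high, about 0.27 m from the turntable's centre. Origin under its stand.
- rook: Bystander, loose: light grey printed chess rook, 52 mm tall, 30 mm foot, standing on the bench about 0.12 to 0.16 m from the turntable's centre. Origin at its underside.
- glue: Bystander, loose: white glue stick standing on the bench, 29 mm diameter, 84 mm tall, about 0.11 to 0.15 m from the turntable's centre. Origin at its underside.
- caliper: Bystander, loose: digital caliper lying on the bench beside the turntable, 235 mm long along its x, 15 mm high. Origin under its sliding head.
- cutters: Bystander, loose: side cutters lying on the bench, 130 mm long. Origin at the bench, near the pivot.
- scraper: Bystander, loose: print scraper lying on the bench along its x.
- driver: Bystander, loose: screwdriver lying on the bench along its x.

How it is judged:
At the end, for the whole second after the job is handed in: The figurine stands still and upright (within 0.08 rad) on the platter with the centre of its pedestal within 6 mm of the platter's axis, that is, with the pedestal inside the smallest ring (horizontal distance between figurine and platter below 0.006 m and z of figurine in the frame of platter between 0.007 and 0.013 m and angle between figurine's own z axis and vertical below 0.08 rad and linear speed of figurine below 0.01 m/s); the robot touches nothing.
It fails at once if the figurine is picked up (8 mm or more off the platter) (z of figurine in the frame of platter above 0.018 m).
It fails at once if the figurine drops off the platter (z of figurine in the frame of platter below 0.002 m).
It fails at once if the figurine is tipped by more than 0.35 rad (20 degrees) (angle between figurine's own z axis and vertical above 0.35 rad).
It fails at once if the figurine is hit or squeezed with more than 4 N (contact force between the fingers and figurine above 4 N).
It fails at once if a bystander is moved by more than 15 mm (distance of any of rook, glue, caliper, cutters, scraper, driver from where it was at the start of the episode above 0.015 m).
It also fails if it takes over 48 s, if anything falls off the work surface, if the arm or the gripper's body presses on something with over 40 N, if the wrist force passes 120 N, or if a joint passes its speed limit or range.

## Working session

There is one attempt and no reset: what is moved stays moved. The work goes in short steps, Python scripts to look and compute and a shell command to move; the robot and the scene stay as the last step left them, time stands still between calls to the robot, and variables do not carry over. Pictures are saved under pics/ and viewed, about 8 in all and at most 12, crops included, and the job is handed in when it is done.

```bash
mkdir -p pics; python3 - <<'E'
from station import state, viewer, order, r
import cv2,numpy as np
s=state();print(s)
for n in("scene","top"):
    im=viewer.get_image(n);cv2.imwrite(f"pics/{n}0.png",im[:,:,::-1]);print(n,viewer.calibration(n))
print(viewer.calibration("wrist"))
E
```

```text
{'time': 0.0, 'joint_positions': array([-1.41734353e+00,  3.81215328e-01,  1.29825071e+00,  9.57655802e-06,
        1.46357562e+00, -2.15288439e-01]), 'qd': array([ 0.00112192,  0.00072924,  0.00203623,  0.00139637, -0.0011883 ,
       -0.00040879]), 'joint_torque': array([-2.18071822e-03, -4.37939107e+01, -2.24557096e+01,  7.12861447e-02,
        3.52514489e-02, -1.01985879e-04]), 'ee_pos': array([ 0.19820656, -0.51275397,  0.23813077]), 'tool_rot': array([ 2.02075181,  0.37832369, -2.02064018]), 'contact_force': array([ 0.33396759,  0.6783114 , -0.34595332]), 'torque': array([-0.03496008, -0.02860748, -0.01293531]), 'width': 0.08803601158629362}
scene {'fov_y': 52.3881026570082, 'cx': 319.94240970587623, 'cy': 197.84818865134258, 'position': array([ 1.02699025, -0.78900223,  0.82736942]), 'attitude': array([-2.19582977, -0.6347504 ,  0.30476952])}
top {'fov_y': 55.69666939560847, 'cx': 318.704261320403, 'cy': 201.70404738756415, 'position': array([0.39400982, 0.00665899, 1.27186206]), 'attitude': array([-2.17592534,  2.14069968, -0.14461742])}
{'fov_y': 60.993998184018935, 'cx': 320.8953753676611, 'cy': 198.17981152416453, 'T_tool_cam': array([[-3.58101462e-04, -3.21483978e-01,  9.46914951e-01,
        -1.47138907e-01],
       [ 9.99999896e-01, -3.84197466e-04,  2.47739351e-04,
         7.92875853e-04],
       [ 2.84158092e-04,  9.46914940e-01,  3.21484082e-01,
        -8.45923877e-02],
       [ 0.00000000e+00,  0.00000000e+00,  0.00000000e+00,
         1.00000000e+00]])}
```

View pics/top0.png

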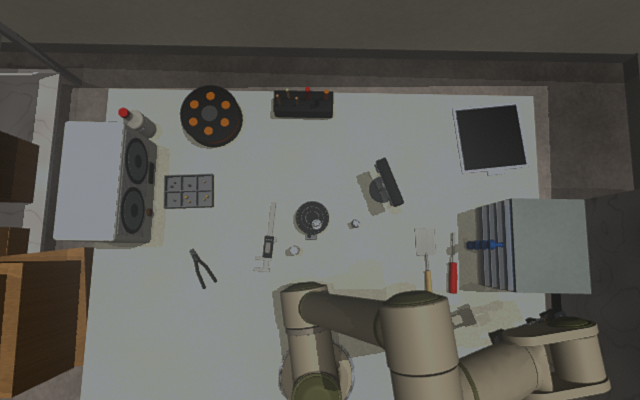

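View pics/scene0.png

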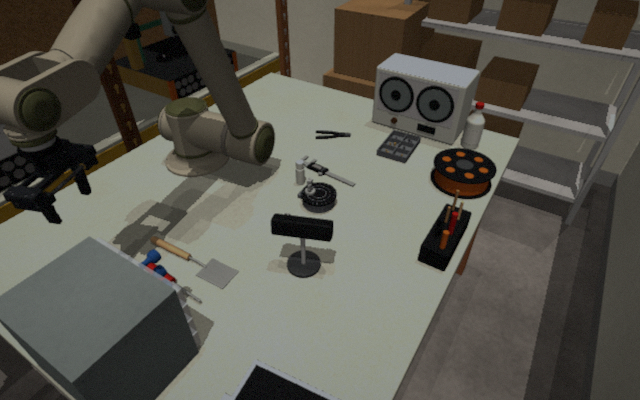

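The top view shows the platter at about (312,217), with the figurine on it near (317,223). The rook or glue is at (294,250) and (355,223), and the caliper at (268,240). I'll enlarge both crops.

```bash
cat > h.py <<'E'
import numpy as np,cv2
from scipy.spatial.transform import Rotation as R
from station import state, viewer, order, r
def cam(n,s=None):
    c=viewer.calibration(n);f=200/np.tan(np.radians(c['fov_y']/2))
    if n=='wrist':
        T=np.eye(4);T[:3,:3]=R.from_rotvec(s['tool_rot']).as_matrix();T[:3,3]=s['ee_pos'];T=T@c['T_tool_cam'];A,p=T[:3,:3],T[:3,3]
    else: A,p=R.from_rotvec(c['attitude']).as_matrix(),np.array(c['position'])
    return A,p,f,c['cx'],c['cy']
def atz(C,u,v,z):
    A,p,f,cx,cy=C;d=A@[(u-cx)/f,(v-cy)/f,1];return p+d*(z-p[2])/d[2]
def proj(C,P):
    A,p,f,cx,cy=C;q=(np.asarray(P)-p)@A;return np.c_[q[...,0]/q[...,2]*f+cx,q[...,1]/q[...,2]*f+cy]
def tri(C1,a,C2,b):
    p1=atz(C1,*a,0);p2=atz(C2,*b,0);d1=C1[1]-p1;d2=C2[1]-p2
    t=np.linalg.lstsq(np.c_[d1,-d2],p2-p1,rcond=None)[0];x,y=p1+t[0]*d1,p2+t[1]*d2
    return (x+y)/2,np.linalg.norm(x-y)
E
python3 - <<'E'
from h import *
a=cv2.imread('pics/top0.png')[180:280,245:375];b=cv2.imread('pics/scene0.png')[145:220,275:365]
a=cv2.resize(a,None,fx=6,fy=6,interpolation=3)
cv2.imwrite('pics/c1.png',a)
b=cv2.resize(b,None,fx=8,fy=8,interpolation=3);cv2.imwrite('pics/c2.png',b)
T=cam('top');S=cam('scene')
print(atz(T,312,217,.038),atz(S,319,193,.038),tri(T,(312,217),S,(319,193)))
print(R.from_rotvec(state()['tool_rot']).as_matrix().round(3))
for n,u in dict(g1=(294,250),g2=(355,223),cut=(202,268),cal=(268,240)).items():print(n,atz(T,*u,.03))
E
```

```text
[0.50156358 0.02130629 0.038     ] [0.50215722 0.02332934 0.038     ] (array([0.50215812, 0.02179224, 0.03894684]), np.float64(0.0016750569667048749))
[[-0.     0.36  -0.933]
 [ 0.001 -0.933 -0.36 ]
 [-1.    -0.001 -0.   ]]
g1 [0.39365387 0.07798604 0.03      ]
g2 [ 0.48481884 -0.12022307  0.03      ]
cut [0.33133033 0.37337033 0.03      ]
cal [0.42465803 0.16352914 0.03      ]
```

View pics/c1.png

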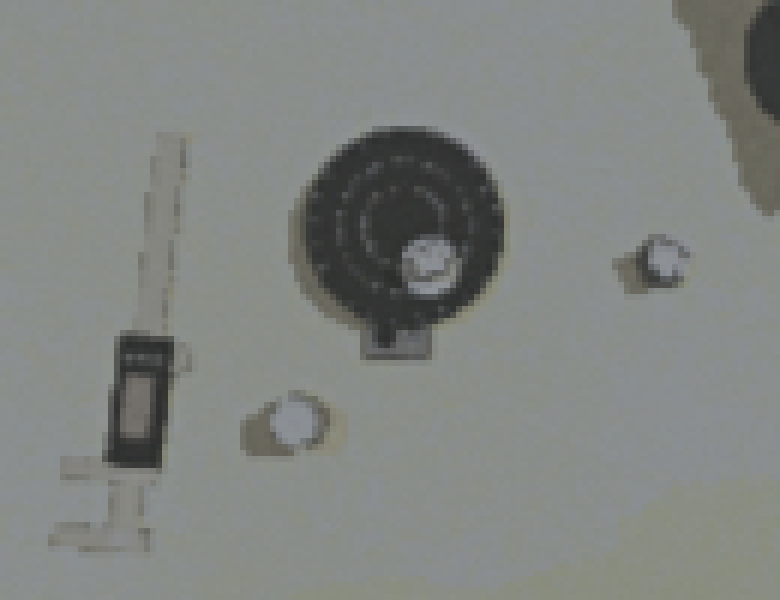

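The platter's centre is at about (0.502, 0.022), with a triangulated height of 0.039 that agrees with the text. The figurine sits about 20 mm from it, towards −x and −y. My plan is to push with both fingertips partly closed to a ~16 mm gap, which makes a self-centring two-corner pusher moving along tool −z. First I'll hover behind the figurine and look with the wrist camera.

```bash
python3 -m crank '[{"ty":-3,"tz":-3.4},{"ty":-6,"tz":-6.8},{"ty":-9,"tz":-10.2},{"ty":-12,"tz":-13.6},{"ty":-15,"tz":-17},{"ty":-18,"tz":-20.4},{"ty":-21,"tz":-23.8},{"ty":-24,"tz":-27},{"ty":-27,"tz":-30.4},{"ty":-30,"tz":-33.8},{"ty":-33,"tz":-37},{"ty":-36,"tz":-40.5},{"tx":1,"ty":-38,"tz":-43},{"tx":3,"ty":-38.7,"tz":-43.6},{"tx":5,"ty":-38.7,"tz":-43.6},{"tx":7,"ty":-38.7,"tz":-43.6},{"tx":7.8,"ty":-38.7,"tz":-43.6},{"tx":7.8,"ty":-38.7,"tz":-43.6},{"tx":7.8,"ty":-38.7,"tz":-43.6},{"tx":7.8,"ty":-38.7,"tz":-43.6}]' 0.82 5
python3 - <<'E'
from h import *
s=state();im=viewer.get_image('wrist');cv2.imwrite('pics/w1.png',im[:,:,::-1]);np.save('w1.npy',s,allow_pickle=True)
print(s['ee_pos'],s['joint_positions'],s['width'],proj(cam('wrist',s),[[.502,.022,.038],[.484,.012,.038]]))
E
```

```text
[ 0.19824148 -0.51276876  0.23821504] [-1.41728806e+00  3.81131268e-01  1.29813473e+00  1.94737681e-05
  1.46361452e+00 -2.15275604e-01] 0.08812128213169752 [[-329.83165127 -606.52317621]
 [-304.9540416  -550.230474  ]]schema error: expected keys tx, ty, tz, turn
```

View pics/w1.png

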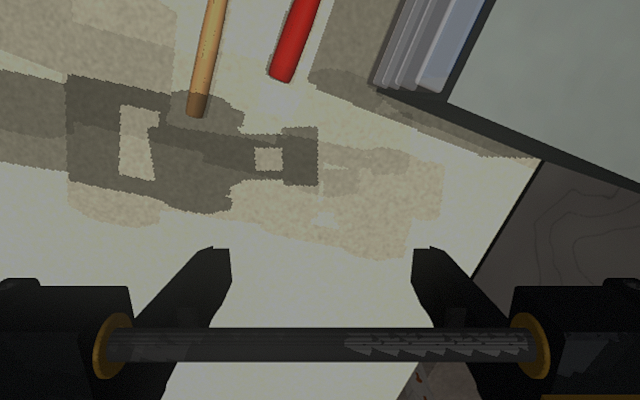

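The move was refused because every row needs all four keys, so nothing moved. The picture shows only the start pose, with the open fingertips at about (220,250) and (425,250). I'll retype the rows.

```bash
python3 -m crank '[{"tx":0,"ty":-3,"tz":-3.4,"turn":0},{"tx":0,"ty":-6,"tz":-6.8,"turn":0},{"tx":0,"ty":-9,"tz":-10.2,"turn":0},{"tx":0,"ty":-12,"tz":-13.6,"turn":0},{"tx":0,"ty":-15,"tz":-17,"turn":0},{"tx":0,"ty":-18,"tz":-20.4,"turn":0},{"tx":0,"ty":-21,"tz":-23.8,"turn":0},{"tx":0,"ty":-24,"tz":-27,"turn":0},{"tx":0,"ty":-27,"tz":-30.4,"turn":0},{"tx":0,"ty":-30,"tz":-33.8,"turn":0},{"tx":0,"ty":-33,"tz":-37,"turn":0},{"tx":0,"ty":-36,"tz":-40.5,"turn":0},{"tx":1,"ty":-38,"tz":-43,"turn":0},{"tx":3,"ty":-38.7,"tz":-43.6,"turn":0},{"tx":5,"ty":-38.7,"tz":-43.6,"turn":0},{"tx":7,"ty":-38.7,"tz":-43.6,"turn":0},{"tx":7.8,"ty":-38.7,"tz":-43.6,"turn":0},{"tx":7.8,"ty":-38.7,"tz":-43.6,"turn":0},{"tx":7.8,"ty":-38.7,"tz":-43.6,"turn":0},{"tx":7.8,"ty":-38.7,"tz":-43.6,"turn":0}]' 0.82 5
python3 - <<'E'
from h import *
s=state();im=viewer.get_image('wrist');cv2.imwrite('pics/w2.png',im[:,:,::-1]);np.save('w2.npy',s,allow_pickle=True)
print(s['time'],s['ee_pos'],s['joint_positions'],s['width'],proj(cam('wrist',s),[[.502,.022,.038],[.484,.012,.038]]))
E
```

```text
time: 2.15
ee_pos: [0.4659, 0.005, 0.1616]
tool_rot: [2.022, 0.376, -2.018]
contact_force: [0.4, -0.3, -0.1]
width: 0.0159
2.15 [0.46588104 0.00495995 0.16163725] [-2.44312605e-01  3.13511828e-01  1.64964645e+00  1.88041730e-05
  1.17664987e+00  9.57869889e-01] 0.015889145769357866 [[316.02424327 142.38785726]
 [319.62537973 167.34772725]]
```

View pics/w2.png

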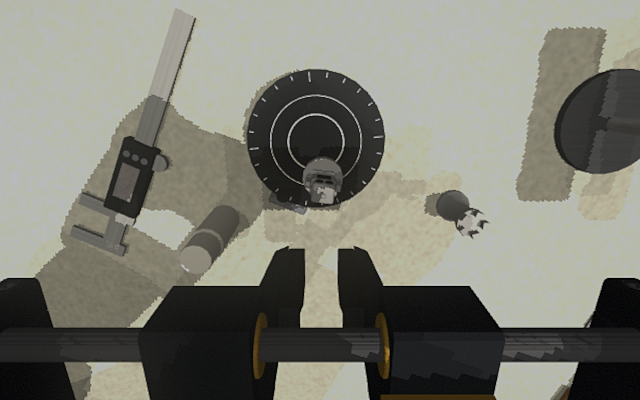

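The wrist view shows the ring centre at about (316,141), the figurine's pedestal around (322,178), and the finger gap at (321,250). I'll enlarge the platter.

```bash
python3 - <<'E'
from h import *
a=cv2.imread('pics/w2.png')[62:222,240:400];a=cv2.convertScaleAbs(a,alpha=1.8)
cv2.imwrite('pics/w2c.png',cv2.resize(a,(592,592),interpolation=2))
E
```

```text
(no output)
```

View pics/w2c.png

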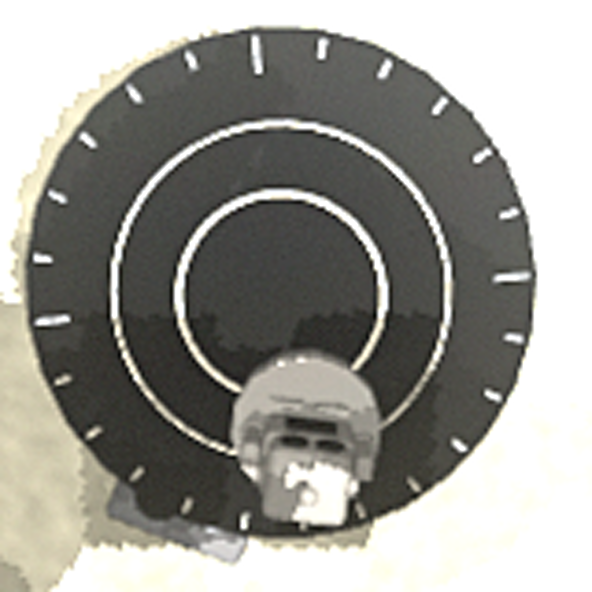

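```bash
cat >> h.py <<'E'
from scipy.optimize import least_squares
t=np.linspace(0,2*np.pi,721)
def box(C,x,y,zs,rr):
    q=np.vstack([proj(C,np.c_[x+rr*np.cos(t),y+rr*np.sin(t),0*t+z]) for z in zs]);return q[:,0].min(),q[:,0].max(),q[:,1].min()
def fit(C,zs,rr,b,g):
    f=lambda p:np.array(box(C,*p,zs,rr))-b
    o=least_squares(f,g,diff_step=1e-4);return o.x,o.fun
E
python3 - <<'E'
from h import *
s=np.load('w2.npy',allow_pickle=True).item();C=cam('wrist',s)
X=lambda l,r,t:np.array([240+l/3.7,240+r/3.7,62+t/3.7])-.4
P,e=fit(C,[.038],.022,X(175,387,190),(.502,.022));print(P,e)
P2,e2=fit(C,[.038],.036,X(110,453,120),(.502,.022));print(P2,e2)
P3,e3=fit(C,[.038],.055,X(26,534,27),(.502,.022));print(P3,e3)
F,e=fit(C,[.042,.050],.016,X(231,381,351),(.484,.012));print(F,e)
A=R.from_rotvec(s['tool_rot']).as_matrix()
print('ped->centre',P2-F,np.linalg.norm(P2-F),'angle',np.arctan2(*(P2-F)[::-1]),'-z ang',np.arctan2(-A[1,2],-A[0,2]))
# heading test: in tool frame
print('F rel TCP in tool', A.T@(np.r_[F,.043]-s['ee_pos']),'P', A.T@(np.r_[P2,.043]-s['ee_pos']))
E
```

```text
[0.50269491 0.02266701] [ 1.03220945 -1.03274822 -0.05097469]
[0.50280361 0.02258406] [ 1.13131629 -1.13227653 -0.08850775]
[0.50160746 0.02245362] [-0.42551472  0.42630374  0.04870895]
[0.47901752 0.00779088] [-0.0033699   0.00337065  0.0001318 ]
ped->centre [0.02378608 0.01479318] 0.028010997635680608 angle 0.5563857485690952 -z ang 0.3686073707491734
F rel TCP in tool [ 0.11865869  0.00197239 -0.01309976] P [ 0.11869384 -0.00325665 -0.04061834]
```

Pedestal to axis is 28 mm at a heading of 0.556 rad; my first guess from the top view was 20 mm. I'll turn by −0.19, back off so the TCP is 35 mm behind the figurine, and lower to 5 mm above the platter.

```bash
python3 -m crank '[{"tx":0,"ty":0.4,"tz":1,"turn":-0.1},{"tx":0,"ty":0.9,"tz":2.1,"turn":-0.19},{"tx":0,"ty":0.9,"tz":2.1,"turn":-0.19},{"tx":2,"ty":0.9,"tz":2.1,"turn":-0.19},{"tx":4,"ty":0.9,"tz":2.1,"turn":-0.19},{"tx":6,"ty":0.9,"tz":2.1,"turn":-0.19},{"tx":8,"ty":0.9,"tz":2.1,"turn":-0.19},{"tx":9.5,"ty":0.9,"tz":2.1,"turn":-0.19},{"tx":10.5,"ty":0.9,"tz":2.1,"turn":-0.19},{"tx":11.3,"ty":0.9,"tz":2.1,"turn":-0.19},{"tx":11.8,"ty":0.9,"tz":2.1,"turn":-0.19},{"tx":11.8,"ty":0.9,"tz":2.1,"turn":-0.19},{"tx":11.8,"ty":0.9,"tz":2.1,"turn":-0.19},{"tx":11.8,"ty":0.9,"tz":2.1,"turn":-0.19}]'
python3 - <<'E'
from h import *
s=state();im=viewer.get_image('wrist');cv2.imwrite('pics/w3.png',im[:,:,::-1]);np.save('w3.npy',s,allow_pickle=True)
A=R.from_rotvec(s['tool_rot']).as_matrix()
for p in ([.479,.0078,.043],[.5028,.0226,.043]):print(A.T@(np.array(p)-s['ee_pos']))
E
```

```text
time: 3.6
ee_pos: [0.4494, -0.0109, 0.0432]
tool_rot: [1.906, 0.546, -1.904]
contact_force: [0.0, 0.2, 0.5]
width: 0.0159
[ 0.000225   -0.00012929 -0.03503539]
[ 2.43849968e-04 -6.56794520e-05 -6.30617291e-02]
```

View pics/w3.png

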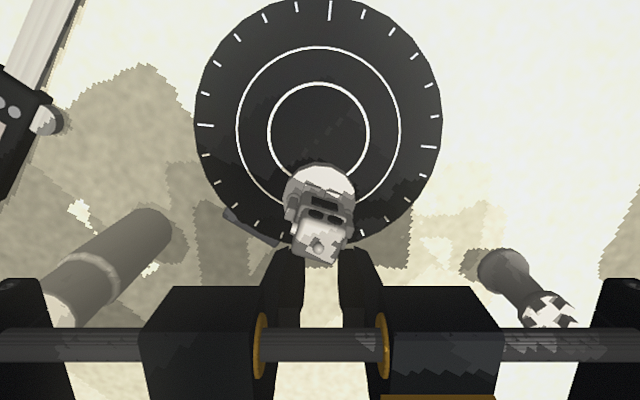

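Everything lines up: the gap centre is at x≈320, the figurine at 319 and the ring at 318, and the figurine is upright. I'll push slowly for 31 mm of the roughly 40 mm needed, then look.

```bash
python3 -m crank '[{"tx":0,"ty":0,"tz":-0.3,"turn":0},{"tx":0,"ty":0,"tz":-0.6,"turn":0},{"tx":0,"ty":0,"tz":-0.8,"turn":0},{"tx":0,"ty":0,"tz":-0.9,"turn":0},{"tx":0,"ty":0,"tz":-1.0,"turn":0},{"tx":0,"ty":0,"tz":-1.1,"turn":0},{"tx":0,"ty":0,"tz":-1.2,"turn":0},{"tx":0,"ty":0,"tz":-1.3,"turn":0},{"tx":0,"ty":0,"tz":-1.4,"turn":0},{"tx":0,"ty":0,"tz":-1.5,"turn":0},{"tx":0,"ty":0,"tz":-1.6,"turn":0},{"tx":0,"ty":0,"tz":-1.7,"turn":0},{"tx":0,"ty":0,"tz":-1.8,"turn":0},{"tx":0,"ty":0,"tz":-1.9,"turn":0},{"tx":0,"ty":0,"tz":-2.0,"turn":0},{"tx":0,"ty":0,"tz":-2.1,"turn":0},{"tx":0,"ty":0,"tz":-2.2,"turn":0}]'
python3 -m crank '[{"tx":0,"ty":0,"tz":-0.1,"turn":0},{"tx":0,"ty":0,"tz":-0.2,"turn":0},{"tx":0,"ty":0,"tz":-0.3,"turn":0},{"tx":0,"ty":0,"tz":-0.4,"turn":0},{"tx":0,"ty":0,"tz":-0.5,"turn":0},{"tx":0,"ty":0,"tz":-0.6,"turn":0},{"tx":0,"ty":0,"tz":-0.7,"turn":0},{"tx":0,"ty":0,"tz":-0.8,"turn":0},{"tx":0,"ty":0,"tz":-0.9,"turn":0},{"tx":0,"ty":0,"tz":-0.9,"turn":0},{"tx":0,"ty":0,"tz":-0.9,"turn":0}]'
python3 - <<'E'
from h import *
s=state();im=viewer.get_image('wrist');np.save('w4.npy',s,allow_pickle=True)
cv2.imwrite('pics/w4.png',cv2.resize(np.ascontiguousarray(im[60:320,190:450,::-1]),(598,598),interpolation=2))
E
```

```text
time: 5.35
ee_pos: [0.4678, 0.0009, 0.0427]
tool_rot: [1.905, 0.547, -1.905]
contact_force: [-0.3, -0.1, 0.1]
width: 0.0157
time: 6.45
ee_pos: [0.4754, 0.0056, 0.0428]
tool_rot: [1.905, 0.547, -1.905]
contact_force: [0.4, 0.7, -0.4]
width: 0.0161
```

View pics/w4.png

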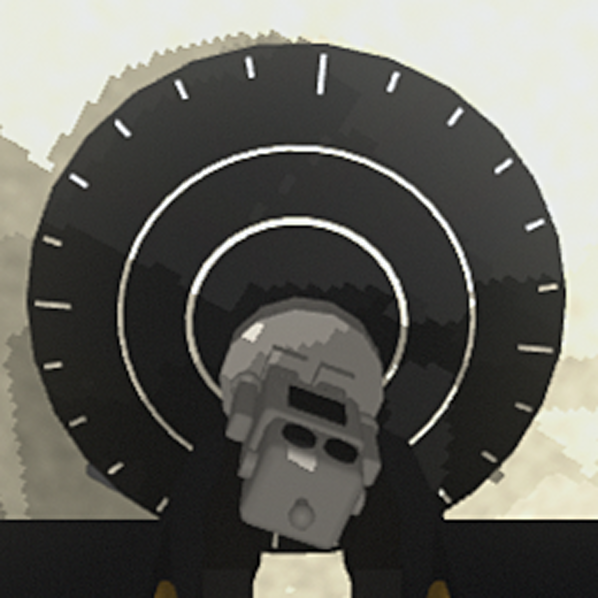

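```bash
python3 - <<'E'
from h import *
s=np.load('w4.npy',allow_pickle=True).item();C=cam('wrist',s);A=R.from_rotvec(s['tool_rot']).as_matrix()
X=lambda l,r,t:np.array([190+l/2.3,190+r/2.3,60+t/2.3])-.4
for n,z,rr,b in (('small',[.038],.022,(187,407,218)),('large',[.038],.036,(119,474,148)),('ped',[.042,.05],.016,(221,386,298))):
    P,e=fit(C,z,rr,X(*b),(.495,.02));print(n,P,e.round(2),'tool',A.T@(np.r_[P,.043]-s['ee_pos']))
E
```

```text
small [0.50236096 0.02258944] [ 1.3  -1.3  -0.11] tool [-2.47375117e-04 -8.62330551e-05 -3.18355937e-02]
large [0.50192449 0.02243257] [ 0.99 -0.99 -0.13] tool [-0.0002474  -0.00018465 -0.03138235]
ped [0.49518817 0.01655745] [ 0.19 -0.19 -0.01] tool [-0.00024787  0.00122487 -0.02255578]
```

The pedestal is 22.6 mm ahead of the TCP, as predicted for seated contact. It has 9 mm left to go and is 1.4 mm off to the side. I'll push 9 mm, back off and check.

```bash
python3 -m crank '[{"tx":0,"ty":0,"tz":-0.1,"turn":0},{"tx":0,"ty":-0.01,"tz":-0.2,"turn":0},{"tx":0,"ty":-0.03,"tz":-0.3,"turn":0},{"tx":0,"ty":-0.04,"tz":-0.4,"turn":0},{"tx":0,"ty":-0.06,"tz":-0.5,"turn":0},{"tx":0,"ty":-0.07,"tz":-0.6,"turn":0},{"tx":0,"ty":-0.08,"tz":-0.7,"turn":0},{"tx":0,"ty":-0.09,"tz":-0.8,"turn":0},{"tx":0,"ty":-0.1,"tz":-0.9,"turn":0},{"tx":0,"ty":-0.1,"tz":-0.9,"turn":0},{"tx":0,"ty":-0.1,"tz":-0.9,"turn":0},{"tx":0,"ty":-0.1,"tz":-0.8,"turn":0},{"tx":0,"ty":-0.1,"tz":-0.4,"turn":0},{"tx":0,"ty":-0.1,"tz":0.3,"turn":0},{"tx":0,"ty":-0.1,"tz":1.2,"turn":0},{"tx":0,"ty":-0.1,"tz":2,"turn":0},{"tx":0,"ty":-0.1,"tz":2,"turn":0},{"tx":0,"ty":-0.1,"tz":2,"turn":0}]'
python3 - <<'E'
from h import *
s=state();im=viewer.get_image('wrist');np.save('w5.npy',s,allow_pickle=True)
cv2.imwrite('pics/w5.png',cv2.resize(np.ascontiguousarray(im[0:260,190:450,::-1]),(598,598),interpolation=2))
E
```

```text
time: 8.3
ee_pos: [0.4579, -0.0044, 0.0429]
tool_rot: [1.906, 0.546, -1.905]
contact_force: [-0.0, 0.0, 0.1]
width: 0.0156
```

View pics/w5.png

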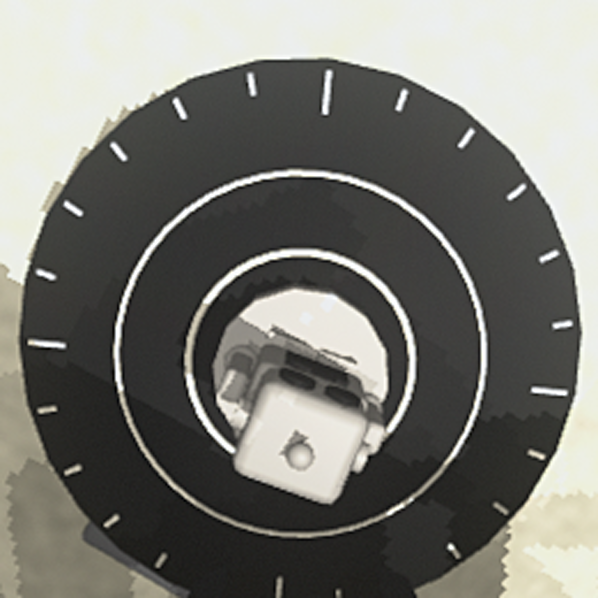

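The pedestal now appears inside the smallest ring, with its edges at about x 212–388 and the ring at 187–414. I'll work out the offset.

```bash
python3 - <<'E'
from h import *
s=np.load('w5.npy',allow_pickle=True).item();C=cam('wrist',s);A=R.from_rotvec(s['tool_rot']).as_matrix()
X=lambda l,r,t:np.array([190+l/2.3,190+r/2.3,t/2.3])-.4
for n,z,rr,b in (('small',[.038],.022,(187,414,251)),('large',[.038],.036,(115,487,172)),('ped',[.042,.05],.016,(212,388,286))):
    P,e=fit(C,z,rr,X(*b),(.495,.02));print(n,P,e.round(2),'tool',A.T@(np.r_[P,.043]-s['ee_pos']))
E
```

```text
small [0.50219856 0.02254195] [ 0.92 -0.92 -0.08] tool [-0.00011478  0.00065186 -0.05183717]
large [0.50229699 0.02248309] [ 1.48 -1.48 -0.19] tool [-0.00011475  0.00075392 -0.05188948]
ped [0.50209989 0.02257203] [ 0.27 -0.27 -0.02] tool [-0.00011481  0.00057409 -0.05176941]
```

The pedestal is within about 0.5 mm of the axis. I'll retract straight up and take a last look.

```bash
python3 -m crank '[{"tx":-1,"ty":0,"tz":0,"turn":0},{"tx":-3,"ty":0,"tz":0,"turn":0},{"tx":-6,"ty":0,"tz":0,"turn":0},{"tx":-9,"ty":0,"tz":0,"turn":0},{"tx":-11,"ty":0,"tz":0,"turn":0},{"tx":-12,"ty":0,"tz":0,"turn":0},{"tx":-12,"ty":0,"tz":0,"turn":0},{"tx":-12,"ty":0,"tz":0,"turn":0}]'
python3 - <<'E'
from h import *
im=viewer.get_image('wrist');cv2.imwrite('pics/w6.png',im[:,:,::-1])
E
```

```text
time: 9.15
ee_pos: [0.4576, -0.004, 0.1621]
tool_rot: [1.904, 0.547, -1.906]
contact_force: [0.4, 0.6, -0.8]
width: 0.0159
```

View pics/w6.png

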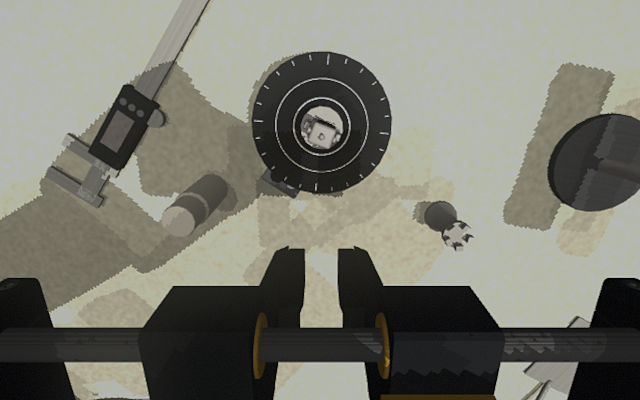

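The figurine stands upright at (321,127) inside the smallest ring. The rook, glue stick and caliper are still standing or lying where they were, and the fingers are clear.

```bash
python3 -c "
from station import order
print(order.finish_job())"
```

```text
the job is handed in; nothing more can be done
None
```

The figurine now stands upright inside the smallest ring, and I handed the job in with about 9 s on the robot's clock. I pushed it about 28 mm with the two fingertips set 16 mm apart, in slow pushes (10 mm/s) low on its pedestal, then backed off and lifted clear.

- **Position:** my last measurement put the pedestal within about 0.5 mm of the platter's axis; the limit is 6 mm. The ring fits left residuals of 1–1.5 pixels (roughly 0.5 mm), well inside that.
- **Final picture:** the figurine is upright and the fingers are clear. The rook, glue stick and caliper look undisturbed. I did not check the cutters, scraper and driver again, but the arm did not work near them.
- **Force:** the wrist readings I saw, taken at the end of each move, stayed at noise level, about 1 N. I had no direct reading of the fingertip force.
- **What disagreed:** my first guess from the top camera put the figurine about 20 mm off centre, but the wrist camera gave 28 mm and the push confirmed it. My first move command was refused for missing keys and nothing moved.

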